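# Lift the oiled drawer knob with the tongs

## Robot

A 6-joint arm with a two-finger parallel gripper is mounted at the origin on the work surface. World frame = base frame: x ahead of the robot, y to its left, z up, the work surface at z = 0. Lengths are in m, angles in degrees, forces in N, time in s.
With the tool pointing down it reaches from about 0.35 to 0.875 m from the base axis. Payload 4.2 kg.
Tool frame: the origin (TCP) lies midway between the tips of the shut fingers; the grasp point (between the pads) lies 19 mm behind it; z points along the fingers, y is the line along which they close (so a half turn about z gives the same grasp; the last joint's range is limited). The gripper opens to 87 mm and grips with 3 to 60 N. Pads are 19 mm wide; open, the fingers measure 117 mm over their backs; the gripper's body (75 mm by 190 mm) begins 51 mm behind the grasp point.
Start: joints at [-57.09, 22.042, 0.453, 0, -68.411, -14.817], TCP at [0.194, -0.594, 0.223] pointing down, gripper open.
Joint ranges: [-179.83, 179.83], [-69.29, 118.12], [-61.27, 80.66], [-181.25, 117.63], [-171.15, -9.14], [-177.46, 177.46]. Speed limits (degrees/s): [159.86, 159.86, 180, 180, 180, 180].

## Interface

Orientations are given as a 3x3 rotation matrix whose columns are the frame's x, y, z axes.
In Python, from station import sensors, eyes, workorder gives the robot as it stands.
- The arm moves only by the tool handwheel, called after ">>>" by a JSON object that holds its "op" and its "data", one argument or row to a line. Schema: {"type":"object","properties":{"increments":{"type":"array","items":{"type":"array","prefixItems":[{"type":"number"},{"type":"array","items":{"type":"number"},"minItems":3,"maxItems":3},{"type":"array","items":{"type":"number"},"minItems":3,"maxItems":3}],"minItems":3,"maxItems":3},"minItems":1,"maxItems":8},"only":{"type":"string"},"quiet":{"type":"boolean"},"lines":{"type":"string"}},"required":["increments"],"additionalProperties":false}. increments is a list of rows, 1 to 8 of them, each written [opening, [dx, dy, dz], [rx, ry, rz]]: the opening from 0.0 (shut) to 1.0 (fully open), then dx, dy, dz in m, then a rotation vector rx, ry, rz in degrees; each row is the pose to reach, as a shift and turn from the pose commanded when the call began, along the tool's axes at that moment; what a row does not reach only later rows make up. A row lasts 1/10 s, in which the tool goes at most 0.05 m and 8.59 degrees, less where a joint would pass 70% of its speed; a pose out of reach is approached as far as the arm can. The fingers move at their own pace and stop on an object; the grip force is fixed at half the most. Time passes only in rows, so rows that do not move let the fingers close. The tool returns the time, the measured TCP pose, the force, the opening and the grip force at its end. only (a regular expression) keeps the lines of the reply that match it, lines (a string "A,B") keeps lines A to B, and quiet returns only ok. Input that does not fit is refused with a message, and nothing moves.
- sensors.sense(): the state, without advancing time (a new reading comes with each control period).
- eyes.capture(name): name is "side" or "top"; returns a dict with "pixels" (420x560x3 uint8, red, green, blue), "z_map" (420x560 float32, m along the optical axis (not along the pixel's ray), 0 where there is no reading), "K" (3x3 intrinsics, pixels), "distortion" ([k1, k2, p1, p2, k3] as OpenCV has them; the pictures are not rectified), "world_from_camera" (4x4, takes a point from camera to world coordinates). Camera axes: x right, y up, looking along -z (the intrinsics and any distortion apply to the point x, -y, -z); pixel columns grow to the right and rows downward; lengths in m; the calibration is good to about 2 mm. A picture is of the moment at which its call begins.
- workorder.finish_job(): hands the job in; it is judged then, once.
The state is a dict: "time_s": time; "joints": joint angles; "joint_velocities": joint speeds; "effort": joint torques, N m; "tcp_pos": TCP position; "ee_rot": TCP orientation; "wrist_force": force on the tool from outside, world axes, zero at the start; "moment": the same for the moment, N m; "gripper_width": opening from 0.0 (shut) to 1.0 (fully open); "gripper_force": force on a finger pad.
Only numpy, scipy, OpenCV 4.12 (cv2) and the standard library are available. Lean on these libraries where they do the work, as an engineer would, in place of code of your own. Each camera call takes 0.05 s, during which the arm holds its last target. There are 200 camera calls.

## Task

The three turned wooden pieces on the dark drying board are freshly oiled and must not be touched by the gripper. Take the steel tongs off their rest, close their tips on the drawer knob (the middle-sized piece: a short stem with a thick round head), and lift it about 10 cm above the board, upright, leaving the tall finial and the flat bun foot standing where they are. Finish while still holding the knob up in the tongs: do not put anything down.

Things in the scene. Friction and masses are not known exactly. Their poses are not given: they have to be found in the camera images.
- tongs: Steel spring tongs lying flat, 215 mm long, 0.12 kg: two mirror arms (5 mm thick, 16 mm high, side by side at +y and -y) on a round hinge heel. Origin: hinge axis, underside; x along the centre line to the tips, z up. A rubber pad 32 mm long, 14 mm high lines each tip inside (x 184 to 216 mm); open, the pads stand 68 mm apart inside, 90 mm over all. Centre of mass about 100 mm from the heel.
- tongs_grip (a point): Centre line of the tongs midway between the arms, 100 mm from the hinge, 8 mm above the underside: squeeze the arms here, along the tongs' y. Over the outer faces: 56 mm open, about 38 mm when closed on the knob's head. Beside and below it, within 45 mm along the tongs, there is only the rest's 6 mm base plate on the table.
- tongs_tip (a point): Point on the tongs' centre line midway between the two tip pads, 200 mm from the hinge, at mid-height.
- tip_left (a point): Centre of the inner (gripping) face of the +y arm's tip pad; it moves with the arm.
- tip_right (a point): Centre of the inner (gripping) face of the -y arm's tip pad; it moves with the arm.
- tongs_left (a joint): Closing angle of the +y arm, rad (the other mirrors it): 0 = open, where the spring holds it; 0.09 = on the knob's head; 0.165 = end stop. The spring pushes each finger at the grip point with 8 N open, 11 N on the knob: squeezed to 48 mm over the arms, the tongs can be carried with pads still 52 mm apart. Half the finger force beyond the spring's reaches the tips.
- rest: Fixed dark wooden rest of the tongs: a 6 mm base plate 150 x 70 mm with two cross bars, each 18 mm along x, 100 mm along y and 40 mm high, centred 55 mm before and behind the origin. Origin: centre of the underside, on the table; the tongs' grip point starts above it.
- board: Fixed dark wooden drying board, 140 mm (x) by 340 mm (y), its top 40 mm above the table. Origin: centre of its underside, at table height; the three pieces stand in a row along its y axis, 105 mm apart, in any order.
- knob: Beech drawer knob, the piece to lift, 46 mm tall, about 30 g, standing on the board on its 26 mm wide foot; a 20 mm thick stem carries a straight-sided round head 32 mm in diameter from 20 to 40 mm above the foot, domed above. Loose. Origin: centre of its underside; z is its axis, up.
- knob_head (a point): On the knob's axis at mid-height of the head's straight side, 30 mm above its underside: where the tongs' pads close.
- finial: Beech finial, tall and slim: 96 mm tall, 32 mm wide at the foot, tapering to a point. Loose, to be left standing. Origin: centre of its underside.
- bun: Beech bun foot, flat: 50 mm in diameter, 22 mm tall. Loose, to be left alone. Origin: centre of its underside.
There are look-alikes about, which are no part of the job. Leave any purple look-alike of the tongs alone.

How it is judged (in metres and radians):
On the way, in this order (a step that is already met when the one before it is completed fails the run):
1. the tongs are gripped by the fingers and lifted off their rest (contact force between the fingers and tongs above 1 N and contact force between tongs and rest below 0.05 N and z of tongs in the frame of rest above 0.06 m), for 0.2 s.
2. the knob is gripped between the tongs' tips (contact force between tongs and knob above 1 N and distance between knob_head and tip_left below 0.028 m and distance between knob_head and tip_right below 0.028 m), for 0.2 s.
At the end, for the whole second after the job is handed in: The fingers hold the tongs, whose pad centres lie within 30 mm of the knob head's centre; the knob is still, over 70 mm clear above the board, tilted under 0.6 rad, touched by the tongs only; tongs off rest and board; finial and bun upright within 30 mm of their starts (z of knob in the frame of board above 0.11 m and angle between knob's own z axis and vertical below 0.6 rad and linear speed of knob below 0.03 m/s and distance between knob_head and tip_left below 0.03 m and distance between knob_head and tip_right below 0.03 m and contact force between tongs and knob above 1 N and contact force between each of the arm, the fingers and knob below 0.1 N and contact force between the fingers and tongs above 1 N and contact force between tongs and rest below 0.1 N and contact force between tongs and board below 0.1 N and distance of each of finial, bun from where it was at the start of the episode below 0.03 m and angle between each of finial, bun's own z axis and vertical below 0.2 rad); the arm keeps its last pose, push and grip.
It fails at once if the robot itself touches the knob, the finial or the bun foot (contact force between any of the arm, the fingers and knob above 0.5 N or contact force between any of the arm, the fingers and finial above 0.5 N or contact force between any of the arm, the fingers and bun above 0.5 N).
It fails at once if the finial or the bun foot is knocked over or pushed more than 30 mm away (angle between any of finial, bun's own z axis and vertical above 0.5 rad or distance of any of finial, bun from where it was at the start of the episode above 0.03 m).
It also fails if it takes over 45 s, if anything falls off the work surface, if the arm or the gripper's body presses on something with over 40 N, if the wrist force passes 120 N, or if a joint passes its speed limit or range.

## Working session

There is one attempt and no reset: what is moved stays moved. The work goes in short steps, Python scripts to look and compute and a tool call to move; the robot and the scene stay as the last step left them, time stands still between calls to the robot, and variables do not carry over. Pictures are saved under pics/ and viewed, at most 10 in all, crops included, and the job is handed in when it is done.

```bash
ls; mkdir -p pics; cat > h.py <<'E'
import numpy as np, cv2
from station import sensors, eyes, workorder
def cloud(c):
    h,w=c["z_map"].shape
    u,v=np.meshgrid(np.arange(w),np.arange(h))
    p=cv2.undistortPoints(np.stack([u,v],-1).reshape(-1,1,2).astype(np.float64),np.array(c["K"],float),np.array(c["distortion"],float)).reshape(h,w,2)
    z=c["z_map"].astype(float)
    P=np.stack([p[...,0]*z,-p[...,1]*z,-z],-1)
    T=np.array(c["world_from_camera"]); W=P@T[:3,:3].T+T[:3,3]
    W[z==0]=np.nan
    return W
def save(img,n): cv2.imwrite("pics/"+n,img[...,::-1])
E
python3 - <<'E'
from h import *
for n in("top","side"):
    c=eyes.capture(n); save(c["pixels"],n+"0.png"); np.savez(n+"0.npz",W=cloud(c),px=c["pixels"]); print(n,np.round(c["world_from_camera"],3).tolist(),(c["z_map"]==0).mean())
s=sensors.sense(); print(s)
E
```

```text
pics
top [[0.017, 0.984, -0.178, 0.19], [-1.0, 0.016, -0.007, 0.049], [-0.004, 0.178, 0.984, 1.413], [0.0, 0.0, 0.0, 1.0]] 0.003924319727891156
side [[0.808, 0.284, -0.517, -0.032], [-0.59, 0.401, -0.701, -0.557], [0.008, 0.871, 0.491, 0.538], [0.0, 0.0, 0.0, 1.0]] 0.004124149659863945
{'time_s': 0.1, 'joints': array([-5.70890408e+01,  2.20860307e+01,  3.87827440e-01, -2.31278253e-02,
       -6.84120902e+01, -1.48173074e+01]), 'joint_velocities': array([ 0.02588886,  0.05421384,  0.0594015 ,  0.07584511, -0.06484074,
       -0.01174721]), 'effort': array([-1.23853724e-04, -3.91691279e+01,  1.87936199e+01,  4.23183650e+00,
        1.34538417e-02, -8.27317172e-05]), 'tcp_pos': array([ 0.19395368, -0.59357881,  0.22157959]), 'ee_rot': array([[-9.50596327e-01, -3.10428880e-01, -7.30789626e-04],
       [-3.10429713e-01,  9.50594593e-01,  1.81996618e-03],
       [ 1.29714603e-04,  1.95691198e-03, -9.99998077e-01]]), 'wrist_force': array([ 0.07658468, -0.14015677,  0.45387517]), 'moment': array([-0.03125562,  0.02920569, -0.0243508 ]), 'gripper_force': 0.0, 'gripper_width': 1.000781165844566}
```

View pics/top0.png

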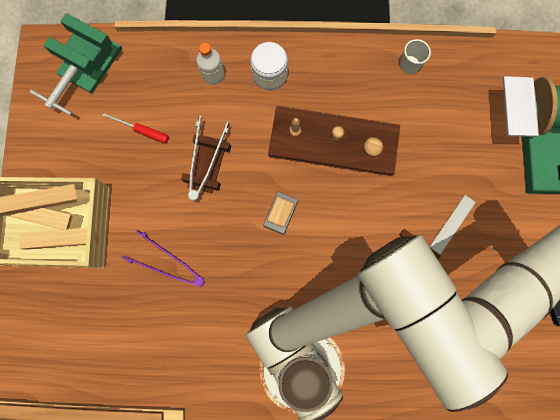

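View pics/side0.png

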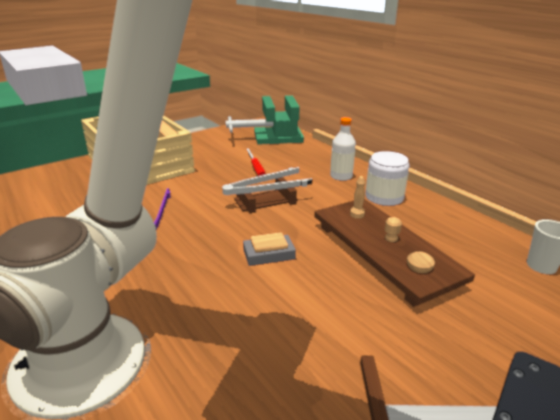

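The top view shows two tongs. One pair is steel-coloured, on a dark rest, with its heel at (194,194) and tips at (199,120) and (228,125). The other is purple and lies on the table, at about (165,260). The steel pair on the rest fits the description. On the board stand the finial (296,127), the knob (338,132) and the bun (373,146). I'll measure these and confirm in an enlarged crop.

```bash
python3 - <<'E'
from h import *
d=np.load("top0.npz");W=d["W"];px=d["px"]
c=cv2.resize(px[95:210,170:410],None,fx=3.3,fy=3.3,interpolation=cv2.INTER_CUBIC);save(c,"crop1.png")
print("table z",np.nanmedian(W[280:300,60:100,2]))
# board: edges from height 30..45mm in region
sub=np.zeros(W.shape[:2],bool);sub[95:185,260:410]=1
def rect(m,n):
    P=W[m][:,:2].astype(np.float32);r=cv2.minAreaRect(P);print(n,len(P),np.round(r[0],4),np.round(r[1],4),r[2],np.median(W[m][:,2]))
    print(np.round(cv2.boxPoints(r),3).tolist())
z=W[...,2]
rect(sub&(z>.034)&(z<.046),"board")
for n,(a,b,c_,e) in dict(finial=(110,140,283,308),knob=(118,142,325,350),bun=(132,160,360,388)).items():
    s=np.zeros_like(sub);s[a:b,c_:e]=1
    m=s&(z>.05); P=W[m]; print(n,len(P),"zmax",P[:,2].max(),"mid",(P.max(0)+P.min(0))/2,"ext",np.ptp(P,axis=0))
    m2=s&(z>P[:,2].max()-.02);P=W[m2];print("  top",P.mean(0))
s=np.zeros_like(sub);s[105:205,175:240]=1
m=s&(z>.042)
rect(m,"tongs"); rect(s&(z>.03)&(z<.0415),"bars"); 
P=W[m];print("z pct",np.percentile(P[:,2],[5,25,50,75,95]))
for u,v in((194,194),(199,122),(228,127)):
    q=W[v-6:v+7,u-6:u+7].reshape(-1,3);q=q[q[:,2]>.045];print((u,v),len(q),np.median(q,0))
# slice arms across principal direction
h=W[188:200,188:200].reshape(-1,3);h=h[h[:,2]>.045]
mu=P.mean(0)[:2];_,_,V=np.linalg.svd(P[:,:2]-mu,full_matrices=False);ax=V[0]*np.sign(V[0][0]);ay=np.array([-ax[1],ax[0]])
t=(P[:,:2]-mu)@ax;y=(P[:,:2]-mu)@ay
print("mu",mu,"ax",ax,np.degrees(np.arctan2(ax[1],ax[0])),t.min(),t.max())
for a in np.arange(t.min(),t.max(),.015):
    k=(t>=a)&(t<a+.015);yy=y[k]
    if k.any():print(round(a+.0075,3),k.sum(),"y",np.round([yy.min(),yy.max(),(yy.min()+yy.max())/2],4),"z",np.round(np.median(P[k,2]),4))
E
```

```text
table z 0.001021254809748351
board 5485 [ 0.6028 -0.0779] [0.3397 0.1417] 81.94866180419922 0.04003840738069986
[[0.5090000033378601, -0.23600000143051147], [0.6489999890327454, -0.25600001215934753], [0.6970000267028809, 0.07999999821186066], [0.5559999942779541, 0.10000000149011612]]
finial 148 zmax 0.13782171817945055 mid [0.62128909 0.02786557 0.09393356] ext [0.02466919 0.02671432 0.08777632]
  top [0.62190649 0.02786076 0.12778759]
knob 122 zmax 0.0969800761808175 mid [ 0.60942088 -0.07596498  0.07419859] ext [0.02747017 0.04241554 0.04556297]
  top [ 0.6098614  -0.08290423  0.08394173]
bun 243 zmax 0.06912178046406647 mid [ 0.58012345 -0.17903746  0.05989927] ext [0.04647608 0.04684345 0.01844503]
  top [ 0.57872665 -0.17874768  0.05982271]
tongs 668 [0.5394 0.2653] [0.0998 0.225 ] 77.0987548828125 0.05406690792139379
[[0.4189999997615814, 0.24199999868869781], [0.6380000114440918, 0.19200000166893005], [0.6600000262260437, 0.289000004529953], [0.4410000145435333, 0.33899998664855957]]
bars 329 [0.5293 0.2687] [0.1017 0.2038] 76.90707397460938 0.038810010905671044
[[0.41800001
[... 521 characters left out ...]
0025] z 0.0556
-0.082 50 y [-0.012   0.017   0.0025] z 0.0561
-0.067 34 y [-0.0156  0.0185  0.0014] z 0.0555
-0.052 91 y [-0.0516  0.0479 -0.0019] z 0.045
-0.037 58 y [-0.0483  0.0474 -0.0005] z 0.049
-0.022 33 y [-0.0238  0.0274  0.0018] z 0.055
-0.007 28 y [-0.0247  0.0282  0.0017] z 0.056
0.008 35 y [-0.0274  0.0303  0.0015] z 0.0547
0.023 32 y [-0.0288  0.0326  0.0019] z 0.054
0.038 31 y [-0.0304  0.0321  0.0009] z 0.0556
0.053 53 y [-0.0505  0.0455 -0.0025] z 0.0479
0.068 53 y [-0.0534  0.0385 -0.0074] z 0.0479
0.083 32 y [-0.0355  0.0432  0.0038] z 0.0539
0.098 50 y [-0.0432  0.0461  0.0014] z 0.0544
0.113 29 y [-0.0398  0.0427  0.0015] z 0.054
0.128 1 y [0.0402 0.0402 0.0402] z 0.0496
```

View pics/crop1.png

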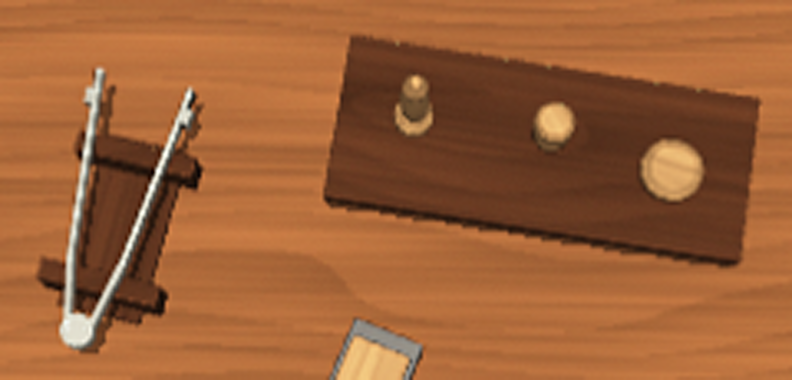

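The crop confirms the steel tongs on the rest and the order finial, knob, bun on the board. Next I'll refine the piece positions with both cameras and work out the first transit.

```bash
cat >> h.py <<'E'
from scipy.spatial.transform import Rotation as R
def delta(pos,yaw):  # target TCP, tool pointing down, tool y axis at world angle yaw (deg)
    s=sensors.sense();R0=np.array(s["ee_rot"]);a=np.radians(yaw)
    y=np.array([np.cos(a),np.sin(a),0]);z=np.array([0,0,-1.]);T=np.stack([np.cross(y,z),y,z],1)
    print("t",s["time_s"],"tcp",np.round(s["tcp_pos"],4),"d",np.round(R0.T@(np.array(pos)-s["tcp_pos"]),4),"rv",np.round(np.degrees(R.from_matrix(R0.T@T).as_rotvec()),2),"w",s["gripper_width"],"gf",s["gripper_force"],"F",np.round(s["wrist_force"],1),"j",np.round(s["joints"],1))
E
python3 - <<'E'
from h import *
from scipy.optimize import least_squares
for n,boxes in dict(top=dict(finial=(110,140,283,308),knob=(118,145,325,350),bun=(132,160,360,388)),side=dict(finial=(172,222,345,372),knob=(210,245,380,406),bun=(245,276,402,440))).items():
    d=np.load(n+"0.npz");W=d["W"];z=W[...,2];hsv=cv2.cvtColor(d["px"],cv2.COLOR_RGB2HSV)
    for k,(a,b,c,e) in boxes.items():
        s=np.zeros(z.shape,bool);s[a:b,c:e]=1
        lo,hi,r=dict(finial=(.045,.14,.016),knob=(.062,.082,.016),bun=(.045,.064,.025))[k]
        m=s&(z>lo)&(z<hi);P=W[m]
        # circle fit of side wall (fixed radius), robust; and top mean
        f=least_squares(lambda q:np.maximum(np.hypot(*(P[:,:2]-q).T)-r,-.0) if k!="knob" else np.hypot(*(P[:,:2]-q).T)-r,P[:,:2].mean(0),loss="soft_l1",f_scale=.002)
        T=W[s&(z>dict(finial=.115,knob=.08,bun=.059)[k])]
        print(n,k,"n",len(P),"fit",np.round(f.x,4),"topmid",np.round((np.percentile(T,3,0)+np.percentile(T,97,0))/2,4),len(T))
delta([.541,.269,.12],77.4)
E
```

```text
top finial n 195 fit [0.6289 0.0278] topmid [0.6226 0.0279 0.1279] 41
top knob n 50 fit [ 0.6133 -0.084 ] topmid [ 0.6104 -0.0835  0.0852] 91
top bun n 249 fit [ 0.5805 -0.1765] topmid [ 0.5812 -0.1779  0.0626] 155
side finial n 450 fit [0.6275 0.0293] topmid [0.6204 0.0253 0.126 ] 76
side knob n 144 fit [ 0.6118 -0.0845] topmid [ 0.6089 -0.0869  0.0837] 113
side bun n 450 fit [ 0.5787 -0.1818] topmid [ 0.5779 -0.1818  0.0615] 251
t 0.1 tcp [ 0.194  -0.5936  0.2216] d [-0.5977  0.712   0.1029] rv [ 0.11 -0.04 30.69] w 1.000781165844566 gf 0.0 F [ 0.1 -0.1  0.5] j [-57.1  22.1   0.4  -0.  -68.4 -14.8]
```

>>> {"op": "handwheel", "data": {
  "increments": [
    [1, [-0.03, 0.036, 0], [0, 0, 4]],
    [1, [-0.06, 0.072, 0], [0, 0, 8]],
    [1, [-0.09, 0.108, 0], [0, 0, 12]],
    [1, [-0.12, 0.144, 0], [0, 0, 16]],
    [1, [-0.15, 0.18, 0], [0, 0, 20]],
    [1, [-0.18, 0.216, 0], [0, 0, 24]],
    [1, [-0.21, 0.252, 0], [0, 0, 28]],
    [1, [-0.24, 0.288, 0], [0, 0, 30.7]]
  ]
}}

```text
time_s: 0.9
tcp_pos: [0.3328, -0.244, 0.2224]
ee_rot: [[-0.975, 0.221, -0.0], [0.221, 0.975, 0.0], [0.0, 0.0, -1.0]]
wrist_force: [0.9, -0.2, -0.4]
gripper_width: 0.999
gripper_force: 0.0
```

```bash
python3 -c "
from h import *
delta([.541,.269,.13],77.4)"
```

```text
t 0.9 tcp [ 0.3328 -0.244   0.2224] d [-0.0897  0.5463  0.0925] rv [ 0.01 -0.   -0.16] w 0.9994671341742483 gf 0.0 F [ 0.9 -0.2 -0.4] j [-13.5   0.7 -27.   -0.  -62.2 -89.3]
```

>>> {"op": "handwheel", "data": {
  "increments": [
    [1, [-0.007, 0.04, 0], [0, 0, 0]],
    [1, [-0.014, 0.08, 0], [0, 0, 0]],
    [1, [-0.021, 0.12, 0], [0, 0, 0]],
    [1, [-0.028, 0.16, 0], [0, 0, 0]],
    [1, [-0.035, 0.2, 0], [0, 0, 0]],
    [1, [-0.042, 0.24, 0], [0, 0, 0]],
    [1, [-0.05, 0.28, 0], [0, 0, 0]],
    [1, [-0.056, 0.32, 0], [0, 0, 0]]
  ]
}}

```text
time_s: 1.7
tcp_pos: [0.4575, 0.056, 0.2224]
ee_rot: [[-0.976, 0.218, -0.0], [0.218, 0.976, -0.0], [0.0, -0.0, -1.0]]
wrist_force: [0.6, -0.8, -0.1]
gripper_width: 1.001
gripper_force: 0.0
```

```bash
python3 -c "
from h import *
delta([.541,.269,.13],77.4)"
```

```text
t 1.7 tcp [0.4575 0.056  0.2224] d [-0.0351  0.2261  0.0924] rv [-0.   -0.01  0.02] w 1.0005388397537103 gf 0.0 F [ 0.6 -0.8 -0.1] j [  27.3    5.9  -21.5   -0.   -62.7 -129.8]
```

>>> {"op": "handwheel", "data": {
  "increments": [
    [1, [-0.007, 0.04, 0.01], [0, 0, 0]],
    [1, [-0.014, 0.08, 0.025], [0, 0, 0]],
    [1, [-0.021, 0.12, 0.045], [0, 0, 0]],
    [1, [-0.028, 0.16, 0.065], [0, 0, 0]],
    [1, [-0.031, 0.2, 0.08], [0, 0, 0]],
    [1, [-0.033, 0.22, 0.09], [0, 0, 0]],
    [1, [-0.033, 0.22, 0.09], [0, 0, 0]]
  ]
}}

```text
time_s: 2.4
tcp_pos: [0.537, 0.2635, 0.1296]
ee_rot: [[-0.976, 0.216, -0.003], [0.216, 0.976, -0.002], [0.003, -0.003, -1.0]]
wrist_force: [0.1, -0.6, 0.1]
gripper_width: 1.0
gripper_force: 0.0
```

```bash
python3 -c "
from h import *
c=eyes.capture('top');save(c['pixels'],'top1.png')
c=eyes.capture('side');save(c['pixels'],'side1.png')
delta([.541,.269,.029],77.4)"
```

```text
t 2.5 tcp [0.537  0.2615 0.1318] d [-0.0024  0.0083  0.1028] rv [-0.1  -0.08  0.02] w 0.9971277805861603 gf 0.0 F [ 0.  -0.1  0.2] j [  41.5   23.9  -10.6   -0.   -55.6 -144.1]
```

>>> {"op": "handwheel", "data": {
  "increments": [
    [1, [-0.002, 0.008, 0.02], [0, 0, 0]],
    [1, [-0.002, 0.008, 0.05], [0, 0, 0]],
    [1, [-0.002, 0.008, 0.06], [0, 0, 0]],
    [1, [-0.002, 0.008, 0.06], [0, 0, 0]]
  ]
}}

```text
time_s: 2.9
tcp_pos: [0.5403, 0.2675, 0.0717]
ee_rot: [[-0.976, 0.219, -0.002], [0.219, 0.976, -0.002], [0.002, -0.003, -1.0]]
wrist_force: [0.1, -0.1, -0.6]
gripper_width: 0.998
gripper_force: 0.0
```

```bash
python3 -c "
from h import *
c=eyes.capture('top');save(cv2.resize(c['pixels'][80:230,120:320],None,fx=3.5,fy=3.5,interpolation=cv2.INTER_CUBIC),'top2.png')
c=eyes.capture('side');save(cv2.resize(c['pixels'][130:230,190:340],None,fx=4,fy=4,interpolation=cv2.INTER_CUBIC),'side2.png')
delta([.541,.269,.029],77.4)"
```

```text
t 3.0 tcp [0.5419 0.2689 0.0739] d [ 0.0009 -0.0002  0.0449] rv [ 0.06  0.08 -0.02] w 0.9996909290623158 gf 0.0 F [-0.   0.4 -0.4] j [  41.7   28.1  -13.2    0.   -48.6 -144.4]
```

View pics/side2.png

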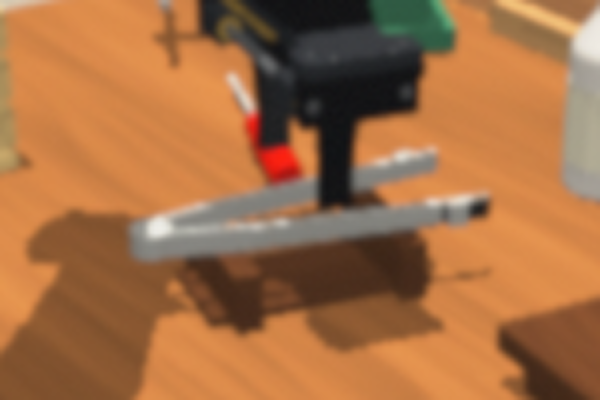

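The side crop shows the fingers above the steel tongs, with the near fingertip at about (335,205). I can't tell from this which side of the near arm that fingertip is on, so I'll check the top view.

View pics/top2.png

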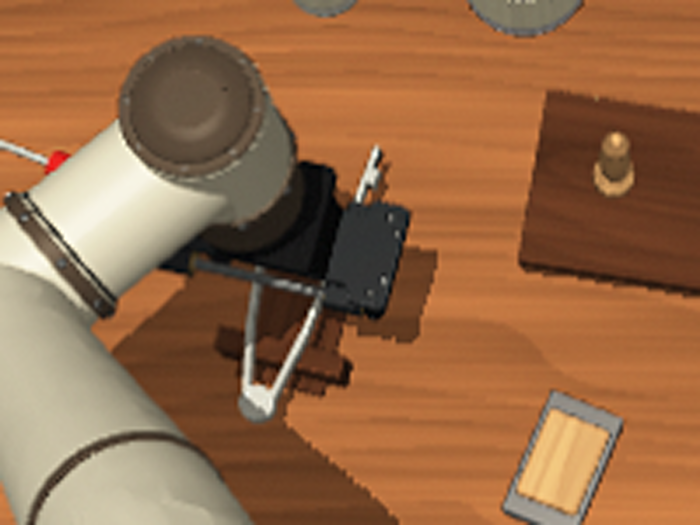

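```bash
python3 - <<'E'
from h import *
c=eyes.capture("side");W=cloud(c);g=c["pixels"].astype(int)
# near finger: column through crop (335,y) -> u=190+335/4
u=int(190+335/4)
for v in range(165,192,2): print(v,np.round(W[v,u],3),g[v,u])
# tongs arms near grip: project to tongs frame
ax=np.array([np.cos(np.radians(-12.6)),np.sin(np.radians(-12.6))]);ay=np.array([-ax[1],ax[0]])
P=W[130:230,190:340].reshape(-1,3);q=P[:,:2]-[.541,.269];t=q@ax;y=q@ay
for a in(-.03,-.02,.02,.03):
    k=(abs(t-a)<.005)&(P[:,2]>.043)&(P[:,2]<.06);print(a,k.sum(),np.round(np.sort(y[k])[[2,-3]],4), np.round(P[k,2].max(),3))
k=(abs(t)<.012)&(P[:,2]>.062)&(P[:,2]<.1)
print("finger y",np.round(np.percentile(y[k],[2,20,50,80,98]),4),k.sum(), P[k,2].min())
E
```

```text
165 [0.523 0.212 0.121] [18 19 20]
167 [0.526 0.216 0.113] [18 18 21]
169 [0.526 0.215 0.109] [19 21 21]
171 [0.527 0.216 0.103] [18 20 21]
173 [0.527 0.217 0.097] [20 20 22]
175 [0.53  0.221 0.089] [19 19 20]
177 [0.529 0.22  0.085] [19 19 20]
179 [0.529 0.22  0.08 ] [26 22 21]
181 [0.528 0.218 0.076] [102  68  44]
183 [0.545 0.241 0.056] [141 118 101]
185 [0.541 0.237 0.053] [132 130 123]
187 [0.543 0.239 0.046] [129 127 122]
189 [0.541 0.236 0.042] [121 106  95]
191 [0.576 0.284 0.007] [91 60 41]
-0.03 41 [-0.028   0.0207] 0.057
-0.02 38 [-0.0285  0.022 ] 0.058
0.02 26 [-0.0333  0.0263] 0.057
0.03 26 [-0.0343 -0.0289] 0.058
finger y [-0.0547 -0.0519 -0.0477  0.0452  0.0499] 163 0.07421636571932122
```

The near finger is outside the near arm, clear by about 13 mm. I'll go down and squeeze to about 0.55.

>>> {"op": "handwheel", "data": {
  "increments": [
    [1, [0.001, -0.002, 0.02], [0, 0, 0]],
    [1, [0.001, -0.002, 0.04], [0, 0, 0]],
    [1, [0.001, -0.002, 0.045], [0, 0, 0]],
    [0.8, [0.001, -0.002, 0.045], [0, 0, 0]],
    [0.65, [0.001, -0.002, 0.045], [0, 0, 0]],
    [0.55, [0.001, -0.002, 0.045], [0, 0, 0]],
    [0.55, [0.001, -0.002, 0.045], [0, 0, 0]],
    [0.55, [0.001, -0.002, 0.045], [0, 0, 0]]
  ]
}}

```text
time_s: 3.85
tcp_pos: [0.5404, 0.2679, 0.0284]
ee_rot: [[-0.976, 0.218, 0.002], [0.218, 0.976, 0.001], [-0.001, 0.002, -1.0]]
wrist_force: [-0.4, 0.7, 1.6]
gripper_width: 0.636
gripper_force: 8.5
```

>>> {"op": "handwheel", "data": {
  "increments": [
    [0.55, [0, 0, 0], [0, 0, 0]],
    [0.55, [0, 0, 0], [0, 0, 0]],
    [0.55, [0, 0, 0], [0, 0, 0]],
    [0.55, [0, 0, 0], [0, 0, 0]]
  ]
}}

```text
time_s: 4.25
tcp_pos: [0.5406, 0.2681, 0.0283]
ee_rot: [[-0.976, 0.218, 0.002], [0.218, 0.976, 0.001], [-0.002, 0.002, -1.0]]
wrist_force: [-0.2, 0.2, 3.6]
gripper_width: 0.551
gripper_force: 10.6
```

>>> {"op": "handwheel", "data": {
  "increments": [
    [0.55, [0, 0, -0.01], [0, 0, 0]],
    [0.55, [0, 0, -0.03], [0, 0, 0]],
    [0.55, [0, 0, -0.055], [0, 0, 0]],
    [0.55, [0, 0, -0.08], [0, 0, 0]],
    [0.55, [0, 0, -0.1], [0, 0, 0]],
    [0.55, [0, 0, -0.1], [0, 0, 0]],
    [0.55, [0, 0, -0.1], [0, 0, 0]],
    [0.55, [0, 0, -0.1], [0, 0, 0]]
  ]
}}

```text
time_s: 5.05
tcp_pos: [0.5386, 0.2665, 0.1256]
ee_rot: [[-0.976, 0.219, -0.003], [0.219, 0.976, -0.002], [0.003, -0.003, -1.0]]
wrist_force: [0.2, 0.1, -2.0]
gripper_width: 0.551
gripper_force: 8.6
```

```bash
python3 -c "
from h import *
c=eyes.capture('side');save(cv2.resize(c['pixels'][60:230,190:400],None,fx=3.5,fy=3.5,interpolation=cv2.INTER_CUBIC),'side3.png')
np.savez('side3.npz',W=cloud(c),px=c['pixels'])
a=np.radians(-8.1);k=np.array([.611,-.085]);g=k-.17*np.array([np.cos(a),np.sin(a)]);print(g)
delta([g[0],g[1],.128],81.9)"
```

```text
[ 0.44269598 -0.06104679]
t 5.1 tcp [0.5387 0.2666 0.1256] d [ 0.022  -0.3407 -0.0013] rv [-0.16 -0.16 -4.53] w 0.5498075798018977 gf 8.638306173234014 F [ 0.6  0.4 -1.3] j [  41.7   24.6  -10.4   -0.   -55.2 -144.3]
```

View pics/side3.png

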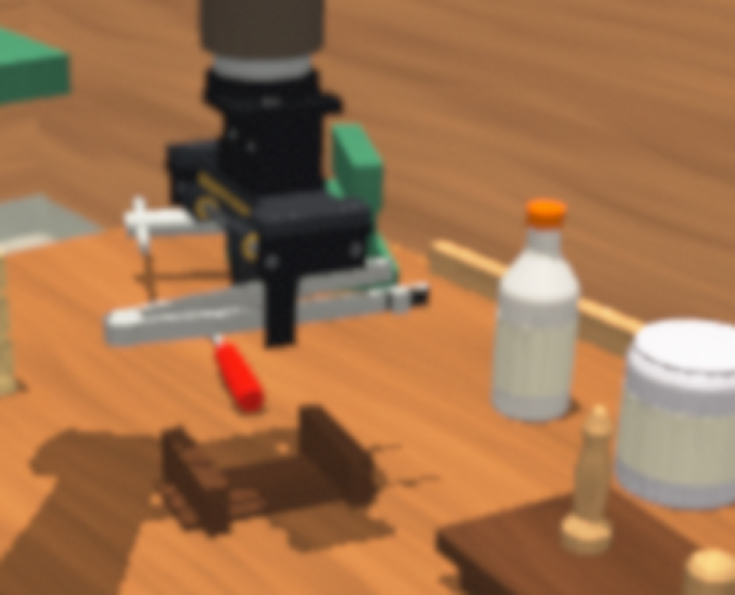

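The tongs are held level and are off the rest. I'll retract in x first so the tips pass short of the finial at about (590,480), then travel to the pre-position.

>>> {"op": "handwheel", "data": {
  "increments": [
    [0.55, [0.015, -0.02, -0.01], [0, 0, 0]],
    [0.55, [0.035, -0.05, -0.02], [0, 0, 0]],
    [0.55, [0.055, -0.08, -0.02], [0, 0, -1]],
    [0.55, [0.065, -0.11, -0.02], [0, 0, -2]],
    [0.55, [0.063, -0.145, -0.02], [0, 0, -3]],
    [0.55, [0.057, -0.18, -0.02], [0, 0, -4]],
    [0.55, [0.05, -0.215, -0.02], [0, 0, -4.5]],
    [0.55, [0.042, -0.25, -0.02], [0, 0, -4.5]]
  ]
}}

```text
time_s: 5.9
tcp_pos: [0.4432, 0.0311, 0.1467]
ee_rot: [[-0.99, 0.14, -0.002], [0.14, 0.99, -0.001], [0.002, -0.001, -1.0]]
wrist_force: [0.7, -0.1, -1.8]
gripper_width: 0.552
gripper_force: 8.6
```

>>> {"op": "handwheel", "data": {
  "increments": [
    [0.55, [-0.003, -0.03, 0], [0, 0, 0]],
    [0.55, [-0.009, -0.06, 0], [0, 0, 0]],
    [0.55, [-0.014, -0.08, 0], [0, 0, 0]],
    [0.55, [-0.016, -0.09, 0], [0, 0, 0]],
    [0.55, [-0.016, -0.09, 0], [0, 0, 0]],
    [0.55, [-0.016, -0.09, 0], [0, 0, 0]]
  ]
}}

```text
time_s: 6.5
tcp_pos: [0.4472, -0.0584, 0.1471]
ee_rot: [[-0.99, 0.141, -0.001], [0.141, 0.99, 0.0], [0.001, -0.0, -1.0]]
wrist_force: [0.7, 0.4, -1.8]
gripper_width: 0.555
gripper_force: 8.6
```

```bash
python3 -c "
from h import *
delta([.4427,-.061,.1],81.9)
for n in('side','top'):
    c=eyes.capture(n);save(cv2.resize(c['pixels'][130:310,230:460],None,fx=3.4,fy=3.3,interpolation=cv2.INTER_CUBIC),n+'4.png');np.savez(n+'4.npz',W=cloud(c),px=c['pixels'])
delta([.4427,-.061,.051],81.9)"
```

```text
t 6.5 tcp [ 0.4472 -0.0584  0.1471] d [ 0.0041 -0.0032  0.0471] rv [-0.01 -0.05 -0.01] w 0.5548960219812965 gf 8.595006960313185 F [ 0.7  0.4 -1.8] j [  13.3    9.5  -29.3   -0.   -51.3 -111.4]
t 6.6 tcp [ 0.4474 -0.058   0.1474] d [ 0.0042 -0.0036  0.0964] rv [ 0.   -0.02  0.06] w 0.5521518375050544 gf 8.594801396211551 F [ 0.7  0.3 -1.8] j [  13.4    9.5  -29.3   -0.   -51.3 -111.4]
```

View pics/side4.png

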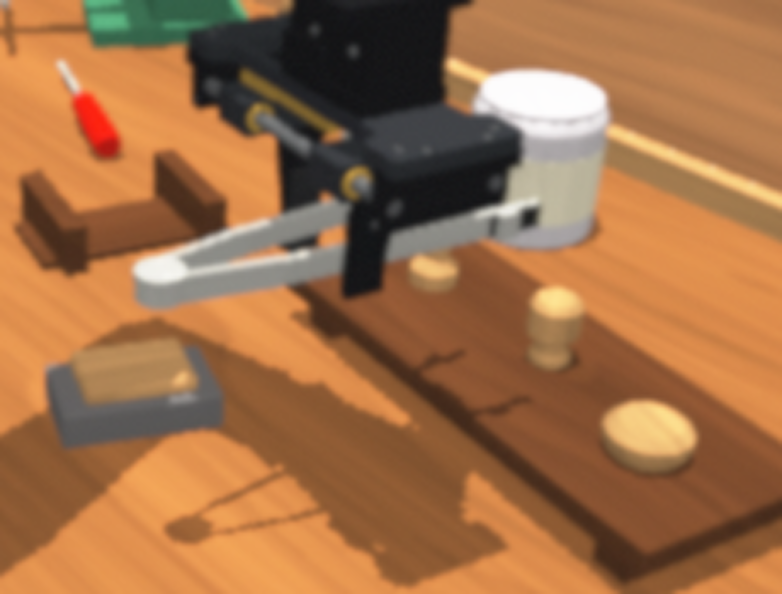

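The tongs are level with the tips short of the knob, whose head is at (555,310). Next I'll measure the tongs' pose in the tool frame.

```bash
python3 - <<'E'
from h import *
s=sensors.sense();R0=np.array(s["ee_rot"]);p=np.array(s["tcp_pos"])
for n in("side","top"):
    d=np.load(n+"4.npz");P=d["W"].reshape(-1,3);P=P[np.isfinite(P).all(1)]
    q=(P-p)@R0  # tool frame; forward along tongs = -x
    f=-q[:,0];y=q[:,1];h=-q[:,2]  # h: height above TCP
    for a in np.arange(-.11,.13,.02):
        k=(abs(f-a)<.01)&(abs(y)<.06)&(h>.002)&(h<.036)
        if k.sum()>5:
            print(n,round(a,2),k.sum(),"y+",np.round(y[k&(y>0)][[0]] if 0 else np.percentile(y[k&(y>0)],[5,50,95]) if (k&(y>0)).any() else None,4) if (k&(y>0)).any() else "", "y-",np.round(np.percentile(y[k&(y<0)],[5,50,95]),4) if (k&(y<0)).any() else "","h",np.round(np.percentile(h[k],[3,50,97]),4))
    k=(abs(y)<.06)&(h>.002)&(h<.036);print(n,"f range",np.percentile(f[k&(abs(f)<.13)],[.3,99.7]))
    # knob in tool frame
    kk=(np.hypot(P[:,0]-.611,P[:,1]+.085)<.025)&(P[:,2]>.060)&(P[:,2]<.09);print("knob",kk.sum(),P[kk].mean(0),P[kk].min(0),P[kk].max(0))
E
```

```text
side -0.11 165 y+ [0.0003 0.0038 0.0104] y- [-0.0145 -0.0101 -0.0018] h [0.0111 0.0229 0.0276]
side -0.09 165 y+ [0.0006 0.0072 0.0106] y- [-0.0148 -0.0127 -0.0048] h [0.0115 0.024  0.0275]
side -0.07 187 y+ [0.0087 0.0113 0.0155] y- [-0.0186 -0.0164 -0.0135] h [0.0119 0.0214 0.0275]
side -0.05 188 y+ [0.0125 0.015  0.0182] y- [-0.0221 -0.0197 -0.017 ] h [0.012  0.021  0.0278]
side -0.03 176 y+ [0.0152 0.0169 0.0193] y- [-0.0236 -0.0219 -0.0191] h [0.0124 0.0207 0.0278]
side -0.01 329 y+ [0.0167 0.0217 0.0315] y- [-0.0357 -0.0319 -0.0221] h [0.0034 0.0221 0.0349]
side 0.01 190 y+ [0.0179 0.0199 0.0249] y- [-0.0361 -0.0335 -0.0262] h [0.0036 0.02   0.0343]
side 0.03 88 y+ [0.0191 0.0202 0.0217] y- [-0.0278 -0.0259 -0.0243] h [0.013  0.0209 0.0282]
side 0.05 79 y+  y- [-0.0284 -0.0269 -0.0255] h [0.0134 0.022  0.0286]
side 0.07 81 y+  y- [-0.0302 -0.0281 -0.0258] h [0.0134 0.022  0.0291]
side 0.09 94 y+  y- [-0.0366 -0.0337 -0.0267] h [0.0136 0.0234 0.0294]
side 0.11 49 y+  y- [-0.0334 -0.0319 -0.0277] h [0.0151 0.0229 0.0297]
side f range [-0.11512088  0.11034459]
knob 247 [ 0.60452528 -0.08990879  0.07656263] [ 0.59422727 -0.10114599  0.06009844] [ 0.6226985  -0.07052575  0.08754912]
top -0.11 62 y+ [0.0005 0.0055 0.0118] y- [-0.0112 -0.0051 -0.0009] h [0.0133 0.0262 0.0308]
top -0.09 76 y+ [0.0017 0.0099 0.014 ] y- [-0.0118 -0.0076 -0.0005] h [0.0169 0.0263 0.0303]
top -0.07 45 y+ [0.0113 0.0143 0.0176] y- [-0.0151 -0.0125 -0.0099] h [0.0201 0.0265 0.0304]
top -0.05 37 y+ [0.0162 0.0185 0.0207] y- [-0.0184 -0.016  -0.0137] h [0.0227 0.0271 0.0311]
top -0.03 36 y+ [0.018  0.0206 0.0231] y- [-0.0203 -0.0178 -0.016 ] h [0.0157 0.0264 0.0301]
top -0.01 15 y+ [0.0205 0.0231 0.0249] y- [-0.0291 -0.0237 -0.0187] h [0.0139 0.0235 0.0291]
top f range [-0.11374294  0.00333575]
knob 10 [ 0.62043139 -0.07761186  0.08335166] [ 0.61635565 -0.0860826   0.07892757] [ 0.62330379 -0.07044892  0.08755994]
```

>>> {"op": "handwheel", "data": {
  "increments": [
    [0.55, [0, -0.002, 0.02], [0, 0, 0]],
    [0.55, [0, -0.002, 0.045], [0, 0, 0]],
    [0.55, [0, -0.002, 0.07], [0, 0, 0]],
    [0.55, [0, -0.002, 0.09], [0, 0, 0]],
    [0.55, [0, -0.002, 0.097], [0, 0, 0]],
    [0.55, [0, -0.002, 0.097], [0, 0, 0]],
    [0.55, [0, -0.002, 0.097], [0, 0, 0]]
  ]
}}

```text
time_s: 7.3
tcp_pos: [0.448, -0.0602, 0.0513]
ee_rot: [[-0.99, 0.14, 0.002], [0.14, 0.99, 0.0], [-0.001, 0.0, -1.0]]
wrist_force: [0.1, -0.1, -0.6]
gripper_width: 0.553
gripper_force: 8.6
```

```bash
python3 -c "
from h import *
delta([.516,-.07,.05],81.9)
c=eyes.capture('side');save(cv2.resize(c['pixels'][170:310,270:450],None,fx=4,fy=4,interpolation=cv2.INTER_CUBIC),'side5.png')"
```

```text
t 7.3 tcp [ 0.448  -0.0602  0.0513] d [-0.0687 -0.0001  0.0014] rv [0.02 0.09 0.06] w 0.5525022256615004 gf 8.584357034087589 F [ 0.1 -0.1 -0.6] j [  13.1   17.9  -36.     0.   -36.1 -111.1]
```

View pics/side5.png

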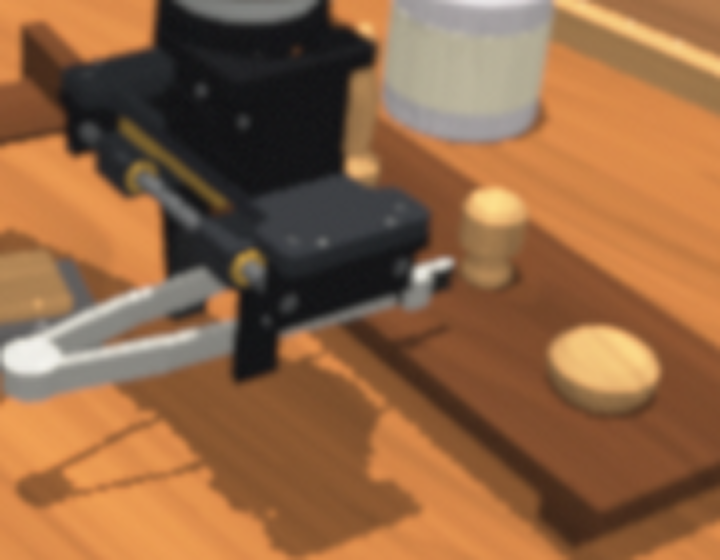

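The near tip at (440,270) is level with the knob's head at (493,215) and short of it. I'll advance slowly, then close.

>>> {"op": "handwheel", "data": {
  "increments": [
    [0.55, [-0.012, 0, 0.001], [0, 0, 0]],
    [0.55, [-0.027, 0, 0.001], [0, 0, 0]],
    [0.55, [-0.042, 0, 0.001], [0, 0, 0]],
    [0.55, [-0.056, 0, 0.001], [0, 0, 0]],
    [0.55, [-0.066, 0, 0.001], [0, 0, 0]],
    [0.55, [-0.069, 0, 0.001], [0, 0, 0]],
    [0.55, [-0.069, 0, 0.001], [0, 0, 0]],
    [0.55, [-0.069, 0, 0.001], [0, 0, 0]]
  ]
}}

```text
time_s: 8.15
tcp_pos: [0.5148, -0.0705, 0.0495]
ee_rot: [[-0.99, 0.141, -0.001], [0.141, 0.99, 0.0], [0.001, -0.0, -1.0]]
wrist_force: [-1.1, 0.4, -1.1]
gripper_width: 0.552
gripper_force: 8.6
```

```bash
python3 - <<'E'
from h import *
delta([.516,-.07,.05],81.9)
c=eyes.capture('side');save(cv2.resize(c['pixels'][170:310,270:450],None,fx=4,fy=4,interpolation=cv2.INTER_CUBIC),'side6.png')
W=cloud(c);s=sensors.sense();R0=np.array(s["ee_rot"]);p=np.array(s["tcp_pos"])
P=W.reshape(-1,3);q=(P-p)@R0;f=-q[:,0];y=q[:,1];h=-q[:,2];col=c["pixels"].reshape(-1,3).astype(int);beech=(col[:,0]-col[:,2]>50)
k=beech&(abs(f-.096)<.03)&(abs(y)<.03)&(h>.014)&(h<.034);print("knob f,y",k.sum(),f[k].min(),f[k].max(),y[k].min(),y[k].max())
k=~beech&(f>.06)&(f<.13)&(abs(y)<.05)&(h>.008)&(h<.034);print("tongs",k.sum(),np.percentile(f[k],[1,99]),np.percentile(y[k],[1,50,99]),np.percentile(h[k],[2,98]))
E
```

```text
t 8.15 tcp [ 0.5148 -0.0705  0.0495] d [-0.0011  0.0007 -0.0005] rv [-0.   -0.04 -0.02] w 0.5516678286594356 gf 8.58483732008608 F [-1.1  0.4 -1.1] j [  10.1   23.3  -26.7   -0.   -40.  -108.2]Traceback (most recent call last):
  File "<stdin>", line 6, in <module>
    return umr_minimum(a, axis, None, out, keepdims, initial, where)
ValueError: zero-size array to reduction operation minimum which has no identity
```

View pics/side6.png

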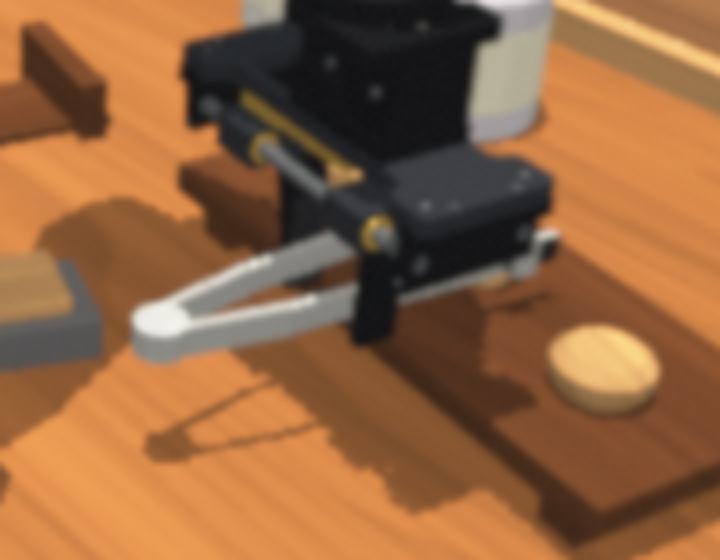

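The tip pads bracket the knob's column: its foot shows at (492,283) and the near pad at about (500 to 555, 255), which fits once parallax is allowed for. Closing now.

>>> {"op": "handwheel", "data": {
  "increments": [
    [0.5, [-0.001, 0, 0], [0, 0, 0]],
    [0.46, [-0.001, 0, 0], [0, 0, 0]],
    [0.43, [-0.001, 0, 0], [0, 0, 0]],
    [0.4, [-0.001, 0, 0], [0, 0, 0]],
    [0.3, [-0.001, 0, 0], [0, 0, 0]],
    [0.2, [-0.001, 0, 0], [0, 0, 0]],
    [0, [-0.001, 0, 0], [0, 0, 0]],
    [0, [-0.001, 0, 0], [0, 0, 0]]
  ]
}}

```text
time_s: 9.0
tcp_pos: [0.5164, -0.0706, 0.0496]
ee_rot: [[-0.99, 0.141, 0.0], [0.141, 0.99, 0.0], [-0.0, 0.0, -1.0]]
wrist_force: [-1.0, -0.0, -0.5]
gripper_width: 0.428
gripper_force: 30.0
```

>>> {"op": "handwheel", "data": {
  "increments": [
    [0, [0, 0, 0], [0, 0, 0]],
    [0, [0, 0, 0], [0, 0, 0]],
    [0, [0, 0, 0], [0, 0, 0]]
  ]
}}

```text
time_s: 9.3
tcp_pos: [0.5164, -0.0706, 0.0496]
ee_rot: [[-0.99, 0.141, 0.0], [0.141, 0.99, 0.0], [-0.0, 0.0, -1.0]]
wrist_force: [-0.7, -0.4, -0.5]
gripper_width: 0.426
gripper_force: 30.0
```

The opening is 37 mm at 30 N, well above the end stop, so the knob is gripped. Lifting slowly.

>>> {"op": "handwheel", "data": {
  "increments": [
    [0, [0, 0, -0.005], [0, 0, 0]],
    [0, [0, 0, -0.015], [0, 0, 0]],
    [0, [0, 0, -0.03], [0, 0, 0]],
    [0, [0, 0, -0.045], [0, 0, 0]],
    [0, [0, 0, -0.06], [0, 0, 0]],
    [0, [0, 0, -0.075], [0, 0, 0]],
    [0, [0, 0, -0.09], [0, 0, 0]],
    [0, [0, 0, -0.1], [0, 0, 0]]
  ]
}}

```text
time_s: 10.1
tcp_pos: [0.5169, -0.0706, 0.1515]
ee_rot: [[-0.99, 0.141, 0.002], [0.141, 0.99, 0.0], [-0.002, 0.001, -1.0]]
wrist_force: [-0.1, 0.3, -1.2]
gripper_width: 0.43
gripper_force: 30.0
```

>>> {"op": "handwheel", "data": {
  "increments": [
    [0, [0, 0, -0.004], [0, 0, 0]],
    [0, [0, 0, -0.004], [0, 0, 0]],
    [0, [0, 0, -0.004], [0, 0, 0]],
    [0, [0, 0, -0.004], [0, 0, 0]],
    [0, [0, 0, -0.004], [0, 0, 0]]
  ]
}}

```text
time_s: 10.6
tcp_pos: [0.5161, -0.0706, 0.1529]
ee_rot: [[-0.99, 0.141, -0.001], [0.141, 0.99, -0.0], [0.001, -0.0, -1.0]]
wrist_force: [0.1, 0.1, -1.1]
gripper_width: 0.428
gripper_force: 30.0
```

```bash
python3 -c "
from h import *
c=eyes.capture('side');save(cv2.resize(c['pixels'][120:300,250:450],None,fx=3.3,fy=3.3,interpolation=cv2.INTER_CUBIC),'side7.png')
W=cloud(c);P=W.reshape(-1,3);col=c['pixels'].reshape(-1,3).astype(int)
k=(np.hypot(P[:,0]-.611,P[:,1]+.085)<.03)&(P[:,2]>.1)&(P[:,2]<.2)&(col[:,0]-col[:,2]>50)
print(k.sum(),P[k].min(0),P[k].max(0))"
```

```text
73 [ 0.59711291 -0.10976077  0.14234864] [ 0.62189965 -0.07875495  0.17047033]
```

View pics/side7.png

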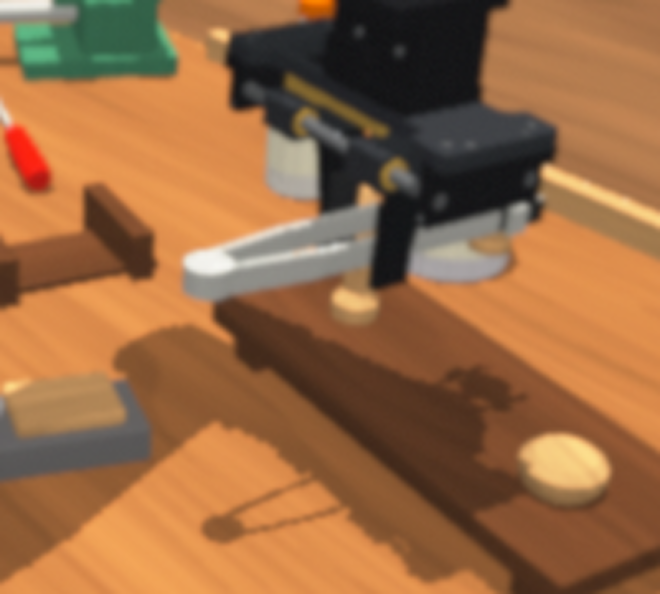

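The knob's foot shows at (490,243), under the tips and at z about 0.142, which is 0.10 m above the board. The finial (355,300) and bun (563,468) are still standing. Handing in.

```bash
python3 -c "
from station import workorder
print(workorder.finish_job())"
```

```text
the job is handed in; nothing more can be done
None
```

I handed the job in with the tongs holding the knob about 10 cm above the board; the finial and bun foot were still standing in place in the last picture, but no verdict came back.

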